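# Swap the batch in the lamp curing box

### The arm

A 7-joint arm with a two-finger parallel gripper is mounted at the origin on the work surface. World frame = base frame: x ahead of the robot, y to its left, z up, the work surface at z = 0. Lengths are in m, angles in rad, forces in N, time in s.
With the tool pointing down it reaches from about 0.425 to 1.025 m from the base axis. Payload 9.4 kg.
Tool frame: the origin (TCP) lies on the front face of the gripper's body, between the roots of the fingers; the fingertips stand 73 mm ahead of it and the grasp point (between the pads) lies 54 mm ahead of it (manip.nose_length is the distance from the TCP to the fingertips, in m); z points along the fingers, y is the direction in which the jaws open and shut (so a half turn about z gives the same grasp; the last joint's range is limited). The gripper opens to 85 mm and grips with 20 to 120 N. Pads are 22 mm wide; open, the fingers measure 114 mm over their backs; the gripper's body (76 mm by 85 mm) begins 54 mm behind the grasp point. The pads swing forward as they close: fully open they stand 13 mm farther back than shut.
Start: joints at [1.069, 0.599, -0.003, 1.599, 0.002, 0.943, -0.08], TCP at [0.299, -0.661, 0.304] pointing down, gripper open.
Joint ranges: [-2.57, 2.57], [-0.35, 1.97], [-1.29, 1.29], [0.11, 2.56], [-1.05, 4.19], [0.11, 1.86], [-2.63, 2.63]. Speed limits (rad/s): [2.22, 2.22, 3.01, 3.01, 3.14, 3.14, 3.14].

### API

Orientations are given as a 3x3 rotation matrix whose columns are the frame's x, y, z axes.
In Python, from station import telemetry, optics, order, manip gives the robot as it stands.
- The arm moves only by the tool apply_moves, never from a script. Its argument "plan" is text: rows parted by semicolons, each of 7 numbers parted by spaces: the finger opening in mm, from 0 to 85.4, then the shift along the tool's x, y, z in mm, then the turn, a rotation vector about the tool's x, y, z in rad. In form: hand tx ty tz ax ay az; .... A call has 1 to 20 rows; each row is the pose to reach, as a shift and turn from the pose commanded when the call began, along the tool's axes at that moment; what a row does not reach only later rows make up. A row lasts 1/12 s, in which the tool goes at most 41.7 mm and 7.16 degrees, less where a joint would pass 70% of its speed; a pose out of reach is approached as far as the arm can. A call with a gripper value outside its range is refused whole. The fingers move at their own pace and stop on an object; "force" is the grip in N (left out, the last holds). Time passes only in rows, so rows that repeat a pose let the fingers close. It gives the time, the measured TCP pose, the force and the opening at its end, in the units of the state.
- telemetry.get_obs(): the state, without advancing time (a new reading comes with each control period).
- optics.grab_frame(name): name is "scene" or "top" or "wrist"; returns a dict with "color" (420x560x3 uint8, red, green, blue), "fx", "fy", "cx", "cy" (pixels), "eye" and "attitude" of the camera in the world. Camera axes: x right, y down, z forward; pixel columns grow to the right and rows downward; lengths in m; the calibration is good to about 2 mm. A picture is of the moment at which its call begins. There is no depth.
- order.sign_off(): hands the job in, once; it reports no verdict.
The state is a dict: "clock": time; "joints": joint angles; "qd": joint speeds; "joint_efforts": joint torques, N m; "tcp_pos": TCP position; "tool_rot": TCP orientation; "contact_force": force on the tool from outside, world axes, zero at the start; "torque": the same for the moment, N m; "opening": finger opening in m.
Only numpy, scipy, OpenCV 4.12 (cv2) and the standard library are available. Lean on these libraries where they do the work, as an engineer would, in place of code of your own. Each camera call takes 0.05 s, during which the arm holds its last target. There are 200 camera calls.

### The job

Change the batch in the lamp curing box: first slide the lamp fader fully to off (towards the robot), then move every cured module from the box into the grey tray and lay every fresh module from the bench on the floor of the box, none on top of another. With the fader still off, lower the lid gently until it is fully shut, then slide the fader so that its grip lines up with the white pointer. Leave everything else on the bench where it is.

Things in the scene. Friction and masses are not known exactly. Their poses are not given: they have to be found in the camera images.
- box: open-topped aluminium lamp box (curing box) fixed to the bench, outside 130 mm (its x, away from the robot) x 280 mm (its y) x 60 mm high; walls and floor 5 mm thick, so inside 120 x 270 mm, floor 5 mm above the bench. Origin: centre of its underside; z up. Its lid is hinged on its far (+x) rim.
- lid (a joint): hinge of the grey lamp lid, rad: 0 = shut flat on the box, 1.57 = upright, stop at 1.9; starts open. The hinge is stiff: the lid stays at any angle where it is left, and about 3 N at its front edge moves it, so it can simply be pushed over from behind and pressed down, no grasp needed. Hinge axis is the box's y axis, through lid_hinge.
- lid_hinge (a point): point on the hinge axis, in the middle of the box's far rim, 65 mm along the box's +x from its centre and 60.5 mm above the bench. The lid panel is 130 mm from hinge to front edge, 280 mm wide, 8 mm thick; its underside passes through the axis when shut or open.
- lid_edge (a point): middle of the front edge of the lid's black lip (lip 60 mm wide, 8 mm thick, sticking out 11 mm past the panel's front edge): 141 mm from the hinge axis, half-way through the thickness.
- driver: grey lamp driver, a fixed box 200 mm (its x) x 100 mm (its y) x 45 mm high, on the left or the right of the lamp box, with a fader on its top that runs along the driver's x axis. Origin: centre of its underside; z up.
- fader (a joint): travel of the lamp fader, m: 0 = off, hard stop at the end nearest the robot; grows along the driver's +x (away from the robot) to 0.12, the other stop. The grip sits at driver x = -0.06 + this value, y = 0. It slides against about 1.5 N of friction and stays where it is left.
- fader_top (a point): top centre of the fader's black grip: 18 mm along the track x 26 mm across x 34 mm high, its top 80.5 mm above the bench, a white line across its top at the middle.
- pointer: white flat pointer, 3 mm high and look only, lying on top of the driver at the side of the track (driver's +y side) with its tip 18 mm from the track's centre line. Origin lies on the track's centre line exactly level with the tip; its axes are parallel to the driver's. It marks the lamp power to set.
- tray: grey open tray fixed to the bench, outside 230 mm (its x) x 150 mm (its y) x 30 mm high, walls and floor 4 mm thick; on the other side of the lamp box from the driver. Origin: centre of its underside.
- cured1_mid (a point): black sensor module, a block 60 mm long (its x) x 36 mm wide (its y) x 32 mm high (its z, up), about 80 g, rigid, with a green board as its top face. The point is the module's centre, 16 mm above its underside. A cured one: it lies in the lamp box at the start. One of the three may be absent.
- cured2_mid (a point): black sensor module, a block 60 mm long (its x) x 36 mm wide (its y) x 32 mm high (its z, up), about 80 g, rigid, with a green board as its top face. The point is the module's centre, 16 mm above its underside. A cured one: it lies in the lamp box at the start. One of the three may be absent.
- cured3_mid (a point): black sensor module, a block 60 mm long (its x) x 36 mm wide (its y) x 32 mm high (its z, up), about 80 g, rigid, with a green board as its top face. The point is the module's centre, 16 mm above its underside. A cured one: it lies in the lamp box at the start. One of the three may be absent.
- fresh1_mid (a point): black sensor module, a block 60 mm long (its x) x 36 mm wide (its y) x 32 mm high (its z, up), about 80 g, rigid, with a green board as its top face. The point is the module's centre, 16 mm above its underside. A freshly coated one: it lies on the bench between the robot and the lamp box at the start. One of the three may be absent.
- fresh2_mid (a point): black sensor module, a block 60 mm long (its x) x 36 mm wide (its y) x 32 mm high (its z, up), about 80 g, rigid, with a green board as its top face. The point is the module's centre, 16 mm above its underside. A freshly coated one: it lies on the bench between the robot and the lamp box at the start. One of the three may be absent.
- fresh3_mid (a point): black sensor module, a block 60 mm long (its x) x 36 mm wide (its y) x 32 mm high (its z, up), about 80 g, rigid, with a green board as its top face. The point is the module's centre, 16 mm above its underside. A freshly coated one: it lies on the bench between the robot and the lamp box at the start. One of the three may be absent.
- screwdriver: orange-handled screwdriver 160 mm long, lying on the bench near the robot. Bystander, to be left alone. Origin: centre of its underside (here on the axis of the handle and blade, at mid length, may lie above it).
- tape: clear roll of adhesive tape, ring 90 mm across and 22 mm high. Bystander, to be left alone. Origin: centre of its underside.
- heatsink: bare aluminium finned heat sink, 36 x 36 x 18 mm. Bystander, to be left alone. Origin: centre of its underside.
- partsbox: small clear open parts box, 60 x 60 x 18 mm. Bystander, to be left alone. Origin: centre of its underside.
- multimeter: yellow hand multimeter 150 x 78 x 34 mm, lying flat. Bystander, to be left alone. Origin: centre of its underside.
- cleaner: white cleaner bottle, 52 mm across, 130 mm high. Bystander, to be left alone. Origin: centre of its underside.
- solder: plain steel tin, 48 mm across, 40 mm high. Bystander, to be left alone. Origin: centre of its underside.
Not all that is in view belongs to the job. What is shaped like the part that bears cured3_mid but purple is not meant. What is shaped like the part that bears fresh3_mid but red is not meant.

How it is judged:
By the outcome, as a careful person would: the job done as asked, in the order asked, and still so for the second after the job is handed in, with the robot touching nothing.
Of cured1, cured2, cured3 only 2 to 3 are there at a start; the rules pass over those that are not, and their reading is None.
Of fresh1, fresh2, fresh3 only 2 to 3 are there at a start; the rules pass over those that are not, and their reading is None.
At some moment in a run one of fresh1, fresh2, fresh3 may be knocked a few centimetres aside while the robot is not near it.
Once in a run the grip may slacken for a moment while it holds something.
It also fails if it takes over 210 s, if anything falls off the work surface, if the arm or the gripper's body presses on something with over 40 N, if the wrist force passes 120 N, or if a joint passes its speed limit or range.

## Working session

There is one attempt and no reset: what is moved stays moved. The work goes in short steps, Python scripts to look and compute and a tool call to move; the robot and the scene stay as the last step left them, time stands still between calls to the robot, and variables do not carry over. Pictures are saved under pics/ and viewed, about 12 in all and at most 16, crops included, and the job is handed in when it is done.

Besides the shell and the picture viewer there is one more tool, called after "Emit:" by a JSON object that holds its "op" and its "data", one argument or row to a line. apply_moves: Moves the arm, as the interface text tells. Its arguments: {"type":"object","properties":{"plan":{"type":"string"},"force":{"type":"number"}},"required":["plan"]}

```bash
ls; mkdir -p pics; python3 - <<'E'
from station import telemetry, optics, order, manip
import cv2,numpy as np
o=telemetry.get_obs()
for k,v in o.items(): print(k,np.round(v,3).tolist())
print(manip.nose_length)
for n in("scene","top"):
    f=optics.grab_frame(n); cv2.imwrite(f"pics/{n}0.png",cv2.resize(f["color"][:,:,::-1],(800,600),interpolation=cv2.INTER_CUBIC))
    np.save(f"pics/{n}0.npy",f["color"]); print(n,f["fx"],f["fy"],f["cx"],f["cy"],f["eye"],np.round(f["attitude"],4).tolist())
E
```

```text
pics
clock 0.0
joints [1.069, 0.6, -0.003, 1.6, 0.002, 0.943, -0.08]
qd [0.0, -0.0, -0.001, 0.001, 0.001, 0.001, 0.002]
joint_efforts [0.001, -77.644, 1.565, -25.8, 0.012, 0.009, 0.0]
tcp_pos [0.299, -0.66, 0.303]
tool_rot [[0.911, 0.412, -0.001], [0.412, -0.911, 0.001], [-0.0, -0.002, -1.0]]
contact_force [0.171, 0.45, 0.155]
torque [0.036, 0.037, -0.065]
opening 0.086
0.0726
scene 445.80676206032194 445.80676206032194 280.37482174070146 205.51782916332465 [0.77340656 0.42826424 0.95637277] [[-0.8023, 0.5144, -0.303], [0.5968, 0.6788, -0.4279], [-0.0144, -0.5241, -0.8516]]
top 515.7668749336434 515.7668749336434 277.88828362986675 209.29591413071736 [ 0.37850624 -0.00519796  1.27851451] [[0.0288, -0.9973, 0.0672], [-0.9996, -0.0284, 0.0062], [-0.0042, -0.0674, -0.9977]]
```

View pics/top0.png

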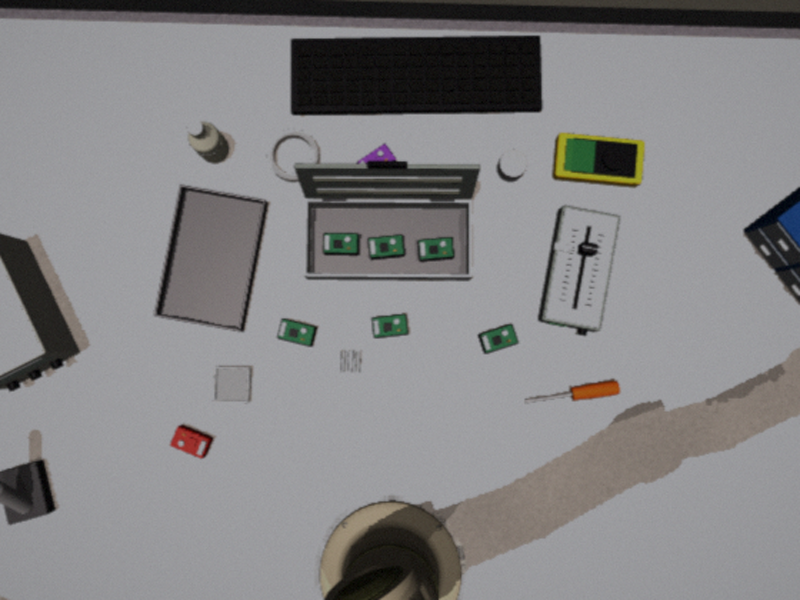

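View pics/scene0.png

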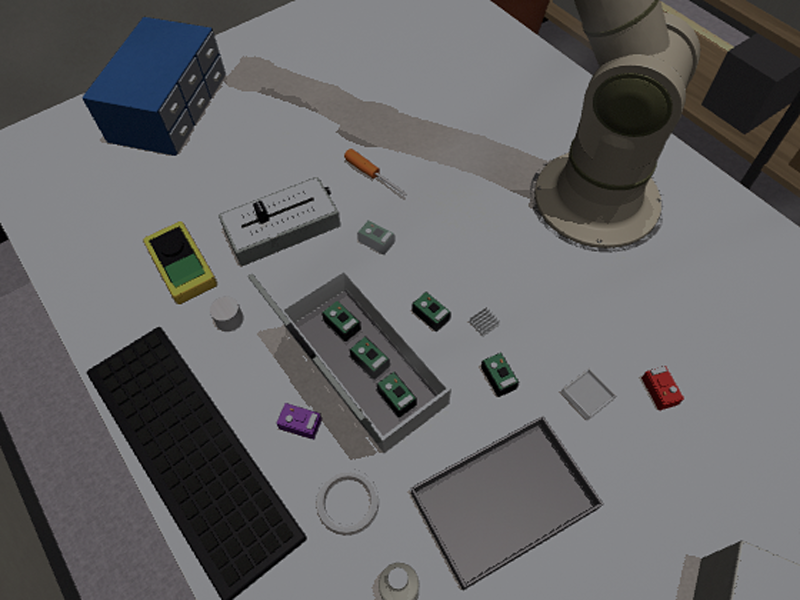

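Top view: three cured modules in the box at about (341,243), (386,246) and (436,248), and three fresh at (297,332), (390,325) and (498,338). The driver is on the right with the grip near (588,248), the tray is on the left, and the lid leans slightly past upright. The purple and red decoys are separate.

```bash
cat > h.py <<'E'
from station import telemetry, optics, order, manip
import cv2,numpy as np
def ray(f,u,v,z):
    d=np.array(f["attitude"])@np.array([(u-f["cx"])/f["fx"],(v-f["cy"])/f["fy"],1]); e=np.array(f["eye"])
    return e+d*(z-e[2])/d[2]
def proj(f,p):
    c=np.array(f["attitude"]).T@(np.array(p)-f["eye"]); return np.array([f["fx"]*c[0]/c[2]+f["cx"],f["fy"]*c[1]/c[2]+f["cy"]])
def greens(f,zf,amin=60,close=5):
    """green board tops -> list (x,y,yaw,L,W); zf(x,y)=height of top"""
    h=cv2.cvtColor(f["color"],cv2.COLOR_RGB2HSV)
    m=cv2.inRange(h,(45,70,25),(90,255,255))
    m=cv2.morphologyEx(m,cv2.MORPH_CLOSE,np.ones((close,close)))
    r=[]
    for c in cv2.findContours(m,cv2.RETR_EXTERNAL,cv2.CHAIN_APPROX_NONE)[0]:
        if cv2.contourArea(c)<amin: continue
        P=[]
        for z0 in(0.032,):
            q=np.array([ray(f,u,v,z0)[:2] for u,v in c[:,0,:]]); z=zf(*q.mean(0))
            q=np.array([ray(f,u,v,z)[:2] for u,v in c[:,0,:]])
        (x,y),(w,l),a=cv2.minAreaRect((q*1000).astype(np.float32))
        if w<l: w,l,a=l,w,a+90
        r.append((x/1e3,y/1e3,(a+90)%180-90,w,l,tuple(c[:,0].mean(0).round())))
    return r
def goto(p,yaw=None,tilt=None):
    """shift in tool mm & az turn to reach TCP p"""
    o=telemetry.get_obs(); R=np.array(o["tool_rot"]); s=R.T@(np.array(p)-o["tcp_pos"])*1000
    print("shift",s.round(1),"tcp",np.round(o["tcp_pos"],4),"F",np.round(o["contact_force"],1),"t",round(o["clock"],2))
    if yaw is not None:  # want jaw axis(y) along yaw (deg), mod 180
        cur=np.degrees(np.arctan2(R[1,1],R[0,1])); d=(yaw-cur+90)%180-90
        print("jaw now",cur.round(1),"az",np.round(-np.radians(d),3), "j7",round(o["joints"][6],2))
E
python3 - <<'E'
from h import *
f=optics.grab_frame("top")
zf=lambda x,y:0.037 if x>0.52 else 0.032
for g in greens(f,zf): print(np.round(g[:5],3),g[5])
c=f["color"][130:250]; 
cv2.imwrite("pics/box.png",cv2.resize(f["color"][100:240,100:450,::-1],None,fx=2.28,fy=2.28,interpolation=cv2.INTER_CUBIC))
cv2.imwrite("pics/drv.png",cv2.resize(f["color"][130:250,360:450,::-1],None,fx=5,fy=5,interpolation=cv2.INTER_CUBIC))
E
```

```text
[  0.401  -0.17  -70.466  56.532  32.753] (np.float64(348.0), np.float64(237.0))
[ 0.402  0.171 77.641 55.747 32.152] (np.float64(208.0), np.float64(232.0))
[ 4.1800e-01  1.4000e-02 -8.1237e+01  5.5718e+01  3.2375e+01] (np.float64(272.0), np.float64(228.0))
[ 5.5100e-01 -6.1000e-02 -8.2969e+01  5.6388e+01  3.3774e+01] (np.float64(305.0), np.float64(174.0))
[ 5.5200e-01  2.4000e-02 -8.3476e+01  5.6766e+01  3.4274e+01] (np.float64(270.0), np.float64(172.0))
[  0.555   0.101 -88.383  55.788  34.218] (np.float64(239.0), np.float64(171.0))
[ 0.718 -0.304 -4.335 56.125 50.763] (np.float64(406.0), np.float64(108.0))
```

View pics/drv.png

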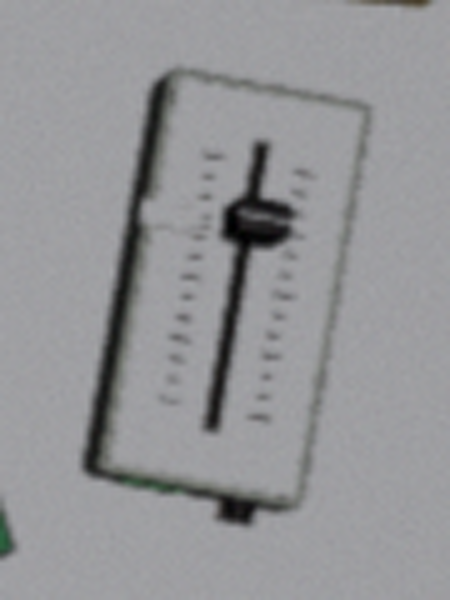

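View pics/box.png

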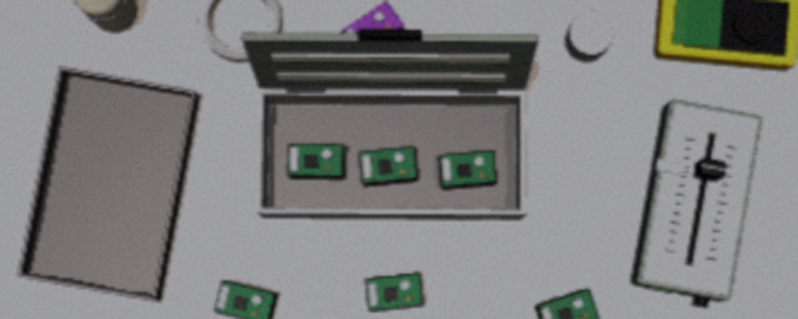

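```bash
python3 - <<'E'
from h import *
f=optics.grab_frame("top")
D=lambda p,z:ray(f,p[0]/5+360-.4,p[1]/5+130-.4,z)[:2]
B=lambda p,z:ray(f,p[0]/2.28+100-.3,p[1]/2.28+100-.3,z)[:2]
d=np.array([D(p,.045) for p in[(174,72),(370,105),(298,505),(100,472)]]); print("drv",d.round(3).tolist(),d.mean(0).round(4))
print([round(float(np.linalg.norm(d[i]-d[(i+1)%4])),3) for i in range(4)])
t=np.array([D(p,.045) for p in[(262,142),(212,430)]]); print("track",t.round(4).tolist(),t.mean(0).round(4),np.degrees(np.arctan2(*(t[0]-t[1])[::-1])).round(1),np.linalg.norm(t[0]-t[1]))
print("grip top",D((265,214),.0805).round(4))
for n,z,ps in(("box",.06,[(262,95),(522,97),(525,216),(260,214)]),("tray",.03,[(62,68),(199,93),(160,300),(22,273)])):
    q=np.array([B(p,z) for p in ps]); print(n,q.round(3).tolist(),q.mean(0).round(4),[round(float(np.linalg.norm(q[i]-q[(i+1)%4])),3) for i in range(4)])
# lid lip: which point on lid arc (x,z) seen at row
goto([.6,-.33,.2],-9)
E
```

```text
drv [[0.628, -0.274], [0.614, -0.369], [0.42, -0.336], [0.433, -0.242]] [ 0.5239 -0.3053]
[0.096, 0.197, 0.096, 0.197]
track [[0.5947, -0.3172], [0.455, -0.2949]] [ 0.5249 -0.306 ] -9.1 0.14151864806808262
grip top [ 0.5546 -0.31  ]
box [[0.619, 0.158], [0.624, -0.114], [0.499, -0.12], [0.494, 0.156]] [0.5592 0.0199] [0.272, 0.125, 0.276, 0.125]
tray [[0.648, 0.379], [0.625, 0.23], [0.402, 0.262], [0.426, 0.411]] [0.5254 0.3204] [0.15, 0.226, 0.15, 0.224]
shift [ 410.7 -176.8  103.5] tcp [ 0.2987 -0.6604  0.3033] F [ 0.3 -0.2  0.3] t 0.2
jaw now -65.7 az -0.989 j7 -0.08
```

Emit:
{"op": "apply_moves", "data": {
  "plan": "50 377 -213 53 0 0 -0.989;50 377 -213 53 0 0 -0.989;50 377 -213 53 0 0 -0.989;50 377 -213 53 0 0 -0.989;50 377 -213 53 0 0 -0.989;50 377 -213 53 0 0 -0.989;50 377 -213 53 0 0 -0.989;50 377 -213 53 0 0 -0.989;50 377 -213 53 0 0 -0.989;50 377 -213 53 0 0 -0.989;50 377 -213 53 0 0 -0.989;50 377 -213 53 0 0 -0.989;50 377 -213 53 0 0 -0.989;50 377 -213 53 0 0 -0.989",
  "force": 40
}}

```text
clock: 1.37
tcp_pos: [0.5539, -0.312, 0.2507]
tool_rot: [[0.157, 0.988, -0.001], [0.988, -0.157, -0.001], [-0.001, -0.001, -1.0]]
contact_force: [-0.1, -0.1, -0.2]
opening: 0.0501
```

```bash
python3 - <<'E'
from h import *
f=optics.grab_frame("wrist"); cv2.imwrite("pics/w1.png",f["color"][:,:,::-1])
print(f["fx"],f["cx"],f["cy"],f["eye"],np.round(f["attitude"],3).tolist())
print(proj(f,[.5546,-.31,.0805]),proj(f,[.5246,-.3055,.045]))
goto([.5546,-.310,.128],-9)
E
```

```text
377.3329133305357 277.2242701618011 210.03795894315616 [ 0.56652561 -0.23392383  0.32098861] [[0.988, -0.149, -0.049], [-0.157, -0.94, -0.302], [-0.001, 0.306, -0.952]]
[277.77517842 209.63096776] [237.78704456 195.68994942]
shift [  2.9   0.7 122.8] tcp [ 0.5536 -0.3126  0.2508] F [ 0.1 -0.9 -0.1] t 1.42
jaw now -9.1 az -0.002 j7 0.06
```

View pics/w1.png

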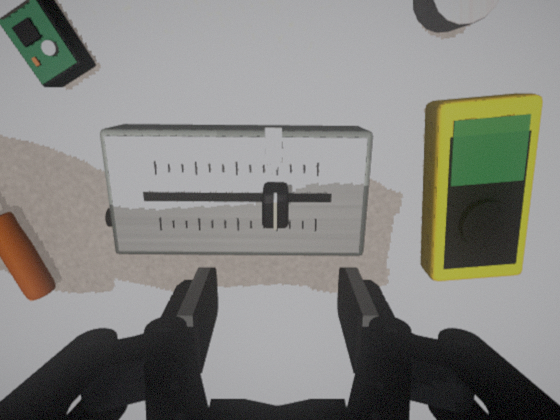

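The wrist view shows the grip at (275,205), nearly level with the white pointer at column ~273. The fingers straddle it along the track.

Emit:
{"op": "apply_moves", "data": {
  "plan": "50 3 1 40 0 0 0;50 3 1 80 0 0 0;50 3 1 121 0 0 0;50 3 1 121 0 0 0;12 3 1 121 0 0 0;12 3 1 121 0 0 0;12 3 1 121 0 0 0;12 3 1 121 0 0 0;12 3 1 121 0 0 0;12 3 -20 121 0 0 0;12 3 -40 121 0 0 0;12 3 -60 121 0 0 0;12 3 -75 121 0 0 0;12 3 -84 121 0 0 0;12 3 -88 121 0 0 0;12 3 -90 121 0 0 0;12 3 -90 121 0 0 0",
  "force": 30
}}

```text
clock: 2.83
tcp_pos: [0.4672, -0.2946, 0.1323]
tool_rot: [[0.157, 0.988, 0.004], [0.988, -0.157, -0.002], [-0.001, 0.004, -1.0]]
contact_force: [-1.2, 1.2, 12.2]
opening: 0.0175
```

```bash
python3 - <<'E'
from h import *
goto([.465,-.296,.128],-9)
E
```

```text
shift [-1.8 -1.9  4.3] tcp [ 0.4672 -0.2946  0.1323] F [-1.2  1.2 12.2] t 2.83
jaw now -9.0 az -0.0 j7 -0.01
```

Emit:
{"op": "apply_moves", "data": {
  "plan": "12 0 -2 -3 0 0 0;12 0 -4 -3 0 0 0;12 0 -5 -3 0 0 0;12 0 -5 -3 0 0 0"
}}

```text
clock: 3.17
tcp_pos: [0.4642, -0.2941, 0.1333]
tool_rot: [[0.156, 0.988, 0.007], [0.988, -0.156, -0.001], [-0.0, 0.007, -1.0]]
contact_force: [10.5, -3.7, -20.0]
opening: 0.017
```

Emit:
{"op": "apply_moves", "data": {
  "plan": "12 0 -2 0 0 0 0;12 0 -4 0 0 0 0;12 0 -4 0 0 0 0;12 0 -4 0 0 0 0"
}}

```text
clock: 3.5
tcp_pos: [0.4635, -0.2939, 0.1334]
tool_rot: [[0.155, 0.988, 0.013], [0.988, -0.155, -0.003], [-0.001, 0.013, -1.0]]
contact_force: [19.5, -6.2, -29.6]
opening: 0.0168
```

Emit:
{"op": "apply_moves", "data": {
  "plan": "30 0 3 0 0 0 0;50 0 3 0 0 0 0;50 0 3 0 0 0 0;50 0 3 0 0 0 0;50 0 3 -40 0 0 0;50 0 30 -80 0 0 0;50 0 70 -120 0 0 0;50 0 90 -120 0 0 0;50 0 90 -120 0 0 0;50 0 90 -120 0 0 0"
}}

```text
clock: 4.33
tcp_pos: [0.5474, -0.3066, 0.2542]
tool_rot: [[0.156, 0.988, 0.003], [0.988, -0.156, -0.001], [-0.001, 0.003, -1.0]]
contact_force: [-0.8, -0.4, -1.0]
opening: 0.05
```

```bash
python3 - <<'E'
from h import *
f=optics.grab_frame("wrist"); np.save("pics/w2.npy",f["color"]); 
import pickle; pickle.dump(f,open("pics/w2.pkl","wb"))
cv2.imwrite("pics/w2.png",cv2.resize(f["color"][100:270,100:380,::-1],None,fx=2.8,fy=2.8,interpolation=cv2.INTER_CUBIC))
print(proj(f,[.4653,-.296,.0805]),proj(f,[.5246,-.3055,.045]))
g=greens(optics.grab_frame("top"),lambda x,y:0.037 if x>0.52 else 0.032)
for a in g: print(np.round(a[:5],3))
goto([.551,-.061,.3],2)
E
```

```text
[154.70826137 214.30713302] [246.78342231 199.8665932 ]
[  0.402  -0.17  -70.9    56.515  32.571]
[ 0.402  0.171 77.641 55.683 32.158]
[ 4.1800e-01  1.4000e-02 -8.1237e+01  5.5718e+01  3.2375e+01]
[ 5.5000e-01 -6.1000e-02 -8.3586e+01  5.6336e+01  3.4440e+01]
[ 5.5200e-01  2.4000e-02 -8.1996e+01  5.7001e+01  3.3979e+01]
[  0.555   0.101 -88.383  55.778  34.218]
[ 0.718 -0.304 -4.334 56.377 51.198]
shift [243.5 -32.3 -47.6] tcp [ 0.5447 -0.3065  0.2523] F [-1.   0.3 -0.5] t 4.43
jaw now -9.0 az -0.192 j7 0.05
```

View pics/w2.png

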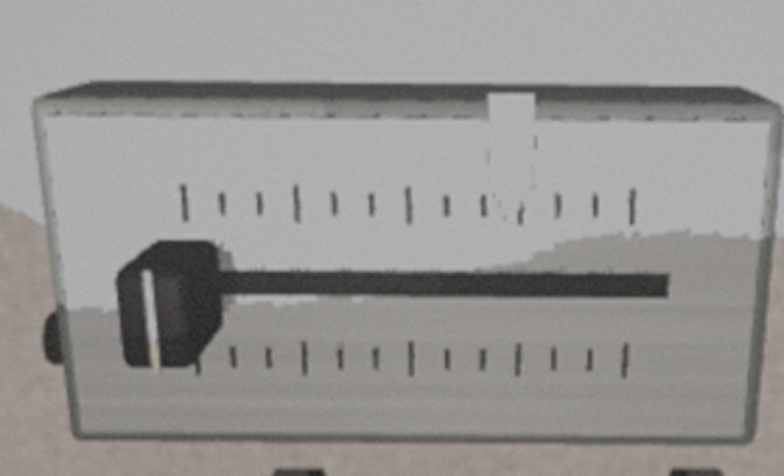

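```bash
python3 - <<'E'
from h import *
import pickle; f=pickle.load(open("pics/w2.pkl","rb"))
Z=lambda p,z: ray(f,p[0]/2.8+100-.3,p[1]/2.8+100-.3,z)[:2]
a=np.array([Z((184,203),.045),Z((632,206),.045),Z((198,362),.045),Z((626,360),.045)])
o=a.mean(0); ex=(a[1]-a[0]+a[3]-a[2]); ex/=np.linalg.norm(ex); ey=np.array([-ex[1],ex[0]])
print("centre",o.round(4),"yaw",np.degrees(np.arctan2(ex[1],ex[0])).round(2),"span",np.linalg.norm(a[1]-a[0]).round(4),np.linalg.norm(a[3]-a[2]).round(4))
L=lambda q:np.round([(q-o)@ex,(q-o)@ey],4)
for n,p,z in(("edgeL",(488,95),.048),("edgeR",(535,95),.048),("edgeL2",(488,155),.048),("edgeR2",(536,145),.048),("R3",(533,185),.048),("tip",(512,222),.048),("gripline",(152,320),.0805),("tick9",(520,213),.045)): print(n,L(Z(p,z)))
E
```

```text
centre [ 0.5239 -0.3066] yaw -9.04 span 0.1206 0.1208
edgeL [0.0215 0.0519]
edgeR [0.0336 0.0519]
edgeL2 [0.0215 0.0364]
edgeR2 [0.0341 0.039 ]
R3 [0.0334 0.0284]
tip [0.0279 0.0184]
gripline [-0.06    0.0015]
tick9 [0.0301 0.0202]
```

Emit:
{"op": "apply_moves", "data": {
  "plan": "58 41 -5 0 0 0 -0.1;58 82 -11 0 0 0 -0.2;58 123 -16 0 0 0 -0.269;58 164 -22 0 0 0 -0.269;58 205 -27 0 0 0 -0.269;58 243 -32 20 0 0 -0.269;58 243 -32 60 0 0 -0.269;58 243 -32 100 0 0 -0.269;58 243 -32 135 0 0 -0.269;58 243 -32 160 0 0 -0.269;58 243 -32 167 0 0 -0.269;58 243 -32 167 0 0 -0.269;30 243 -32 167 0 0 -0.269;30 243 -32 167 0 0 -0.269;30 243 -32 167 0 0 -0.269;30 243 -32 167 0 0 -0.269;30 243 -32 167 0 0 -0.269;30 243 -32 135 0 0 -0.269;30 243 -32 95 0 0 -0.269;30 243 -32 60 0 0 -0.269",
  "force": 50
}}

```text
clock: 6.1
tcp_pos: [0.5505, -0.062, 0.1933]
tool_rot: [[-0.112, 0.994, -0.004], [0.994, 0.112, -0.0], [0.0, -0.004, -1.0]]
contact_force: [0.9, -1.1, -0.9]
opening: 0.0351
```

```bash
python3 - <<'E'
from h import *
R=np.array(telemetry.get_obs()["tool_rot"])
c=np.array([.5254,.3204]); a=np.radians(-8.5); ex=np.array([np.cos(a),np.sin(a)])
for s in(-.07,0,.07): print(np.round(c+s*ex,3))
goto([*(c+.07*ex),.083],-8.5)
E
```

```text
[0.456 0.331]
[0.525 0.32 ]
[0.595 0.31 ]
shift [364.7  86.  110.1] tcp [ 0.5505 -0.062   0.1933] F [ 0.9 -1.1 -0.9] t 6.1
jaw now 6.4 az 0.26 j7 -0.21
```

Emit:
{"op": "apply_moves", "data": {
  "plan": "30 41 0 0 0 0 0;30 82 0 0 0 0 0;30 123 0 0 0 0 0.1;30 164 0 0 0 0 0.2;30 205 0 0 0 0 0.26;30 246 5 0 0 0 0.26;30 285 18 0 0 0 0.26;30 320 38 0 0 0 0.26;30 350 62 0 0 0 0.26;30 366 80 15 0 0 0.26;30 366 80 50 0 0 0.26;30 366 80 85 0 0 0.26;30 366 80 103 0 0 0.26;30 366 80 107 0 0 0.26;30 366 80 107 0 0 0.26;46 366 80 107 0 0 0.26;46 366 80 107 0 0 0.26;46 366 80 107 0 0 0.26;46 366 80 70 0 0 0.26;46 366 80 30 0 0 0.26"
}}

```text
clock: 7.77
tcp_pos: [0.5896, 0.3099, 0.1611]
tool_rot: [[0.147, 0.989, -0.005], [0.989, -0.147, -0.003], [-0.004, -0.005, -1.0]]
contact_force: [0.2, 0.2, 0.5]
opening: 0.0458
```

```bash
python3 - <<'E'
from h import *
f=optics.grab_frame("top")
for a in greens(f,lambda x,y:0.037 if x>0.52 else 0.032): print(np.round(a[:5],3))
goto([.552,.024,.085],7)
E
```

```text
[  0.401  -0.17  -69.971  55.837  32.683]
[ 0.402  0.171 77.641 55.747 32.152]
[ 4.1800e-01  1.3000e-02 -8.2352e+01  5.2204e+01  3.2004e+01]
[ 5.5200e-01  2.4000e-02 -8.2631e+01  5.6471e+01  3.4264e+01]
[  0.556   0.101 -88.383  55.788  31.778]
[ 0.586  0.295  1.604 34.373 29.511]
[ 0.718 -0.304 -4.244 56.106 51.338]
shift [-291.1    1.7   84.5] tcp [0.5929 0.3118 0.1706] F [2.1 1.3 5.3] t 7.82
jaw now -8.5 az -0.271 j7 -0.91
```

Emit:
{"op": "apply_moves", "data": {
  "plan": "58 -41 0 -20 0 0 0;58 -82 0 -20 0 0 -0.1;58 -123 -10 -20 0 0 -0.2;58 -164 -15 -20 0 0 -0.275;58 -205 -10 -20 0 0 -0.275;58 -246 -2 -20 0 0 -0.275;58 -291 2 -10 0 0 -0.275;58 -291 2 20 0 0 -0.275;58 -291 2 50 0 0 -0.275;58 -291 2 70 0 0 -0.275;58 -291 2 78 0 0 -0.275;58 -291 2 78 0 0 -0.275;30 -291 2 78 0 0 -0.275;30 -291 2 78 0 0 -0.275;30 -291 2 78 0 0 -0.275;30 -291 2 78 0 0 -0.275;30 -291 2 45 0 0 -0.275;30 -291 2 10 0 0 -0.275;30 -291 2 -20 0 0 -0.275;30 -291 2 -20 0 0 -0.275"
}}

```text
clock: 9.48
tcp_pos: [0.5519, 0.0231, 0.1879]
tool_rot: [[-0.126, 0.992, 0.007], [0.992, 0.126, 0.001], [-0.0, 0.007, -1.0]]
contact_force: [0.4, -0.3, -1.1]
opening: 0.0355
```

```bash
python3 - <<'E'
from h import *
goto([.525,.3205,.086],-8.5)
E
```

```text
shift [298.5  10.1 101.9] tcp [0.5519 0.0231 0.1879] F [ 0.4 -0.3 -1.1] t 9.48
jaw now 7.3 az 0.275 j7 -0.37
```

Emit:
{"op": "apply_moves", "data": {
  "plan": "30 41 0 0 0 0 0;30 82 0 0 0 0 0;30 123 0 0 0 0 0.1;30 164 0 0 0 0 0.2;30 205 0 0 0 0 0.275;30 246 5 0 0 0 0.275;30 285 10 0 0 0 0.275;30 299 10 5 0 0 0.275;30 299 10 35 0 0 0.275;30 299 10 70 0 0 0.275;30 299 10 90 0 0 0.275;30 299 10 97 0 0 0.275;30 299 10 97 0 0 0.275;46 299 10 97 0 0 0.275;46 299 10 97 0 0 0.275;46 299 10 97 0 0 0.275;46 299 10 70 0 0 0.275;46 299 10 30 0 0 0.275;46 299 10 0 0 0 0.275;46 299 10 0 0 0 0.275"
}}

```text
clock: 11.15
tcp_pos: [0.5242, 0.3218, 0.1888]
tool_rot: [[0.148, 0.989, 0.007], [0.989, -0.148, 0.005], [0.006, 0.006, -1.0]]
contact_force: [0.6, 0.5, 1.0]
opening: 0.0458
```

```bash
python3 - <<'E'
from h import *
f=optics.grab_frame("top")
for a in greens(f,lambda x,y:0.037 if x>0.52 else 0.032): print(np.round(a[:5],3))
goto([.555,.101,.085],1.6)
E
```

```text
[  0.402  -0.17  -70.9    56.515  32.695]
[ 0.402  0.171 77.641 55.747 32.152]
[ 4.1800e-01  1.3000e-02 -8.2021e+01  5.3074e+01  3.2025e+01]
[ 0.521  0.318 82.866 52.465 32.539]
[  0.555   0.101 -88.382  55.788  34.216]
[ 0.588  0.309 82.08  56.279 34.626]
[ 0.718 -0.304 -4.244 56.106 51.338]
shift [-213.7   63.2  100.8] tcp [0.5236 0.3213 0.1864] F [ 1.  -0.4 -0.3] t 11.2
jaw now -8.5 az -0.177 j7 -1.0
```

Emit:
{"op": "apply_moves", "data": {
  "plan": "58 -41 5 0 0 0 0;58 -82 15 0 0 0 -0.1;58 -123 30 0 0 0 -0.177;58 -164 45 0 0 0 -0.177;58 -200 60 0 0 0 -0.177;58 -214 63 5 0 0 -0.177;58 -214 63 40 0 0 -0.177;58 -214 63 75 0 0 -0.177;58 -214 63 92 0 0 -0.177;58 -214 63 98 0 0 -0.177;58 -214 63 98 0 0 -0.177;30 -214 63 98 0 0 -0.177;30 -214 63 98 0 0 -0.177;30 -214 63 98 0 0 -0.177;30 -214 63 98 0 0 -0.177;30 -214 63 98 0 0 -0.177;30 -214 63 65 0 0 -0.177;30 -214 63 25 0 0 -0.177;30 -214 63 0 0 0 -0.177;30 -214 63 0 0 0 -0.177"
}}

```text
clock: 12.87
tcp_pos: [0.5545, 0.1, 0.1869]
tool_rot: [[-0.029, 1.0, 0.006], [1.0, 0.028, 0.002], [0.001, 0.006, -1.0]]
contact_force: [-0.3, 0.1, -0.6]
opening: 0.0351
```

```bash
python3 - <<'E'
from h import *
goto([.462,.330,.088],-8.5)
E
```

```text
shift [232.4 -86.5  98.8] tcp [0.5545 0.1    0.1869] F [-0.3  0.1 -0.6] t 12.87
jaw now 1.6 az 0.177 j7 -0.56
```

Emit:
{"op": "apply_moves", "data": {
  "plan": "30 38 -14 0 0 0 0;30 76 -28 0 0 0 0.1;30 114 -42 0 0 0 0.177;30 152 -56 0 0 0 0.177;30 190 -70 0 0 0 0.177;30 220 -82 0 0 0 0.177;30 232 -86 10 0 0 0.177;30 232 -86 45 0 0 0.177;30 232 -86 80 0 0 0.177;30 232 -86 94 0 0 0.177;30 232 -86 97 0 0 0.177;30 232 -86 97 0 0 0.177;46 232 -86 97 0 0 0.177;46 232 -86 97 0 0 0.177;46 232 -86 97 0 0 0.177;46 232 -86 70 0 0 0.177;46 232 -86 30 0 0 0.177;46 232 -86 0 0 0 0.177;46 232 -86 0 0 0 0.177"
}}

```text
clock: 14.45
tcp_pos: [0.462, 0.3303, 0.1882]
tool_rot: [[0.148, 0.989, 0.006], [0.989, -0.148, 0.005], [0.006, 0.005, -1.0]]
contact_force: [1.2, 0.4, -0.7]
opening: 0.0458
```

```bash
python3 - <<'E'
from h import *
f=optics.grab_frame("top")
for a in greens(f,lambda x,y:0.036 if y>.22 else 0.032): print(np.round(a[:5],3))
goto([.402,.171,.080],-12.4)
E
```

```text
[  0.401  -0.17  -69.971  55.837  32.679]
[ 0.402  0.171 77.671 55.208 32.137]
[ 4.1800e-01  1.3000e-02 -8.2021e+01  5.3074e+01  3.2294e+01]
[ 0.459  0.33  81.248 56.164 33.087]
[ 0.521  0.32  82.128 57.213 33.208]
[ 0.588  0.309 81.533 57.157 33.637]
[ 0.719 -0.305 -3.717 56.442 51.545]
shift [-166.3  -35.8  105.1] tcp [0.4615 0.3298 0.186 ] F [-0.2 -0.5 -1.5] t 14.5
jaw now -8.5 az 0.068 j7 -1.09
```

Emit:
{"op": "apply_moves", "data": {
  "plan": "58 -40 -8 0 0 0 0.068;58 -80 -17 0 0 0 0.068;58 -120 -26 0 0 0 0.068;58 -155 -34 0 0 0 0.068;58 -166 -36 10 0 0 0.068;58 -166 -36 45 0 0 0.068;58 -166 -36 80 0 0 0.068;58 -166 -36 98 0 0 0.068;58 -166 -36 103 0 0 0.068;58 -166 -36 103 0 0 0.068;30 -166 -36 103 0 0 0.068;30 -166 -36 103 0 0 0.068;30 -166 -36 103 0 0 0.068;30 -166 -36 103 0 0 0.068;30 -166 -36 103 0 0 0.068;30 -166 -36 70 0 0 0.068;30 -166 -36 30 0 0 0.068;30 -166 -36 0 0 0 0.068;30 -166 -36 0 0 0 0.068"
}}

```text
clock: 16.08
tcp_pos: [0.4001, 0.1708, 0.1879]
tool_rot: [[0.215, 0.977, 0.002], [0.977, -0.215, 0.004], [0.004, 0.001, -1.0]]
contact_force: [0.6, 0.3, -0.8]
opening: 0.0353
```

```bash
python3 - <<'E'
from h import *
goto([.555,.105,.090],1)
E
```

```text
shift [-31.3 165.3  97.9] tcp [0.4001 0.1708 0.1879] F [ 0.6  0.3 -0.8] t 16.08
jaw now -12.4 az -0.234 j7 -1.53
```

Emit:
{"op": "apply_moves", "data": {
  "plan": "30 -8 40 0 0 0 -0.08;30 -16 80 0 0 0 -0.16;30 -24 120 0 0 0 -0.234;30 -31 155 0 0 0 -0.234;30 -31 165 0 0 0 -0.234;30 -31 165 10 0 0 -0.234;30 -31 165 45 0 0 -0.234;30 -31 165 80 0 0 -0.234;30 -31 165 93 0 0 -0.234;30 -31 165 96 0 0 -0.234;30 -31 165 96 0 0 -0.234;46 -31 165 96 0 0 -0.234;46 -31 165 96 0 0 -0.234;46 -31 165 96 0 0 -0.234;46 -31 165 70 0 0 -0.234;46 -31 165 30 0 0 -0.234;46 -31 165 0 0 0 -0.234;46 -31 165 0 0 0 -0.234"
}}

```text
clock: 17.58
tcp_pos: [0.5565, 0.1057, 0.1889]
tool_rot: [[-0.018, 1.0, 0.008], [1.0, 0.018, 0.002], [0.002, 0.008, -1.0]]
contact_force: [0.7, 0.7, 0.2]
opening: 0.0463
```

```bash
python3 - <<'E'
from h import *
f=optics.grab_frame("top")
for a in greens(f,lambda x,y:0.036 if y>.22 or x>.5 else 0.032): print(np.round(a[:5],3))
goto([.418,.013,.083],8)
E
```

```text
[ 4.1800e-01  1.3000e-02 -8.1237e+01  5.4587e+01  3.2073e+01]
[ 0.459  0.328 81.652 56.094 33.047]
[ 0.521  0.319 82.151 55.512 33.205]
[ 0.588  0.309 82.104 57.217 33.843]
[ 0.718 -0.304 -4.488 56.203 50.937]
shift [ -89.7 -140.2  102.6] tcp [0.556  0.1049 0.1866] F [ 0.4 -0.3 -0.5] t 17.63
jaw now 1.0 az -0.123 j7 -1.0
```

Emit:
{"op": "apply_moves", "data": {
  "plan": "58 -22 -34 0 0 0 -0.06;58 -44 -68 0 0 0 -0.123;58 -66 -104 0 0 0 -0.123;58 -90 -140 0 0 0 -0.123;58 -90 -140 15 0 0 -0.123;58 -90 -140 50 0 0 -0.123;58 -90 -140 80 0 0 -0.123;58 -90 -140 90 0 0 -0.123;58 -90 -140 90 0 0 -0.123"
}}

```text
clock: 18.38
tcp_pos: [0.4154, 0.0123, 0.0909]
tool_rot: [[-0.142, 0.99, -0.004], [0.99, 0.142, -0.001], [0.0, -0.004, -1.0]]
contact_force: [0.5, 0.2, 0.3]
opening: 0.0577
```

```bash
python3 - <<'E'
from h import *
f=optics.grab_frame("top")
for a in greens(f,lambda x,y:0.036 if y>.22 or x>.5 else 0.032,30): print(np.round(a[:5],3))
f2=optics.grab_frame("scene")
cv2.imwrite("pics/c1.png",np.hstack([f["color"][100:320,100:450],cv2.resize(f2["color"],(293,220))])[:,:,::-1])
goto([.418,.013,.083],8)
E
```

```text
[ 0.459  0.328 82.885 55.957 33.446]
[ 0.521  0.319 82.128 55.7   33.208]
[  0.552   0.108 -88.389  55.829  34.236]
[ 0.588  0.309 82.08  56.95  33.437]
[ 0.718 -0.304 -4.245 56.399 51.671]
shift [0.4 2.2 9.8] tcp [0.4159 0.0123 0.0928] F [ 0.1  0.  -0.5] t 18.48
jaw now 8.1 az 0.002 j7 -1.41
```

View pics/c1.png

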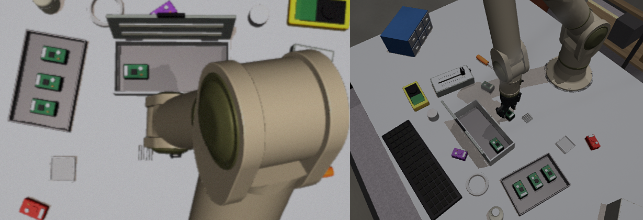

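The tray holds three modules and the box one. The elbow hides the last fresh module and the arm is over fresh2.

Emit:
{"op": "apply_moves", "data": {
  "plan": "58 0 2 6 0 0 0;58 0 2 7 0 0 0;30 0 2 7 0 0 0;30 0 2 7 0 0 0;30 0 2 7 0 0 0;30 0 2 7 0 0 0;30 0 2 7 0 0 0;30 0 2 -30 0 0 0;30 0 2 -65 0 0 0;30 0 2 -95 0 0 0;30 0 2 -95 0 0 0"
}}

```text
clock: 19.4
tcp_pos: [0.4178, 0.0129, 0.191]
tool_rot: [[-0.141, 0.99, 0.0], [0.99, 0.141, 0.001], [0.001, 0.0, -1.0]]
contact_force: [0.1, -0.3, -1.5]
opening: 0.0345
```

```bash
python3 - <<'E'
from h import *
goto([.556,.021,.090],1)
E
```

```text
shift [-11.6 138.  101.1] tcp [0.4178 0.0129 0.191 ] F [ 0.1 -0.3 -1.5] t 19.4
jaw now 8.1 az 0.124 j7 -0.86
```

Emit:
{"op": "apply_moves", "data": {
  "plan": "30 -3 35 0 0 0 0.06;30 -6 70 0 0 0 0.124;30 -9 105 0 0 0 0.124;30 -12 138 0 0 0 0.124;30 -12 138 0 0 0 0.124;30 -12 138 30 0 0 0.124;30 -12 138 65 0 0 0.124;30 -12 138 90 0 0 0.124;30 -12 138 97 0 0 0.124;30 -12 138 97 0 0 0.124;46 -12 138 97 0 0 0.124;46 -12 138 97 0 0 0.124;46 -12 138 97 0 0 0.124;46 -12 138 70 0 0 0.124;46 -12 138 30 0 0 0.124;46 -12 138 0 0 0 0.124;46 -50 138 0 0 0 0.124;46 -100 138 0 0 0 0.124;46 -140 138 0 0 0 0.124;46 -140 138 0 0 0 0.124"
}}

```text
clock: 21.07
tcp_pos: [0.5745, -0.1155, 0.1877]
tool_rot: [[-0.008, 1.0, -0.001], [1.0, 0.008, -0.004], [-0.004, -0.001, -1.0]]
contact_force: [-0.4, -0.8, -0.2]
opening: 0.0458
```

```bash
python3 - <<'E'
from h import *
for n in("top","scene"):
  f=optics.grab_frame(n); print(n)
  for a in greens(f,lambda x,y:0.036 if y>.22 or x>.5 else 0.032,30): print(np.round(a[:5],3))
cv2.imwrite("pics/c2.png",f["color"][:,:,::-1])
goto([.401,-.17,.083],20)
E
```

```text
top
[  0.401  -0.17  -70.466  56.532  32.753]
[ 0.459  0.328 81.357 56.207 33.077]
[ 0.521  0.319 81.285 55.411 33.731]
[ 5.5500e-01  2.1000e-02 -8.8389e+01  5.5785e+01  3.4228e+01]
[  0.552   0.108 -88.389  55.829  34.236]
[ 0.588  0.309 81.235 57.028 34.183]
[ 0.718 -0.304 -3.717 56.261 51.186]
scene
[ 0.591  0.311 82.042 56.515 32.904]
[ 0.523  0.321 81.294 56.784 32.472]
[ 0.462  0.331 81.896 56.71  32.262]
[  0.555   0.11  -89.268  55.81   32.584]
[ 5.5700e-01  2.3000e-02 -8.8472e+01  5.4898e+01  3.2588e+01]
[ 0.718 -0.303 -3.371 56.794 50.702]
shift [ -57.6 -173.9  104.9] tcp [ 0.5743 -0.1103  0.1878] F [-0.2  1.1  0.8] t 21.17
jaw now 0.6 az -0.338 j7 -0.57
```

Emit:
{"op": "apply_moves", "data": {
  "plan": "58 -10 -35 0 0 0 -0.1;58 -23 -70 0 0 0 -0.2;58 -35 -105 0 0 0 -0.3;58 -47 -140 0 0 0 -0.333;58 -58 -174 0 0 0 -0.333;58 -58 -174 15 0 0 -0.333;58 -58 -174 50 0 0 -0.333;58 -58 -174 80 0 0 -0.333;58 -58 -174 90 0 0 -0.333;58 -58 -174 90 0 0 -0.333;58 -58 -174 90 0 0 -0.333"
}}

```text
clock: 22.08
tcp_pos: [0.4017, -0.1664, 0.098]
tool_rot: [[-0.345, 0.938, -0.001], [0.938, 0.345, 0.001], [0.001, -0.001, -1.0]]
contact_force: [0.2, 0.8, 0.7]
opening: 0.0579
```

```bash
python3 - <<'E'
from h import *
f=optics.grab_frame("wrist"); cv2.imwrite("pics/w3.png",f["color"][:,:,::-1])
for a in greens(f,lambda x,y:.032,400,15): print(np.round(a[:5],3),a[5])
goto([.401,-.17,.083],19.6)
E
```

```text
[  0.507  -0.17  -17.38   22.581  16.632] (np.float64(500.0), np.float64(372.0))
[ 0.493 -0.18  -4.875 36.586 33.05 ] (np.float64(451.0), np.float64(380.0))
[  0.368  -0.228 -84.337  43.118  21.822] (np.float64(158.0), np.float64(381.0))
[  0.4    -0.169 -69.963  54.145  31.545] (np.float64(270.0), np.float64(293.0))
shift [-2.7 -2.  15.5] tcp [ 0.4019 -0.1668  0.0985] F [0.2 0.8 0.3] t 22.13
jaw now 20.2 az 0.01 j7 -0.64
```

Emit:
{"op": "apply_moves", "data": {
  "plan": "58 -3 -2 10 0 0 0;58 -3 -2 14 0 0 0;58 -3 -2 14 0 0 0;30 -3 -2 14 0 0 0;30 -3 -2 14 0 0 0;30 -3 -2 14 0 0 0;30 -3 -2 14 0 0 0;30 -3 -2 14 0 0 0;30 -3 -2 -20 0 0 0;30 -3 -2 -55 0 0 0;30 -3 -2 -86 0 0 0;30 -3 -2 -86 0 0 0;30 -3 -2 -86 0 0 0"
}}

```text
clock: 23.22
tcp_pos: [0.4011, -0.1719, 0.1859]
tool_rot: [[-0.341, 0.94, 0.004], [0.94, 0.341, -0.002], [-0.003, 0.003, -1.0]]
contact_force: [-0.7, -0.4, -1.5]
opening: 0.0351
```

```bash
python3 - <<'E'
from h import *
goto([.557,-.066,.090],1)
E
```

```text
shift [ 46.6 182.4  96.3] tcp [ 0.4011 -0.1719  0.1859] F [-0.7 -0.4 -1.5] t 23.22
jaw now 20.0 az 0.331 j7 -0.24
```

Emit:
{"op": "apply_moves", "data": {
  "plan": "30 9 37 0 0 0 0.1;30 18 74 0 0 0 0.2;30 27 111 0 0 0 0.3;30 37 147 0 0 0 0.331;30 47 182 0 0 0 0.331;30 47 182 0 0 0 0.331;30 47 182 35 0 0 0.331;30 47 182 70 0 0 0.331;30 47 182 88 0 0 0.331;30 47 182 94 0 0 0.331;30 47 182 94 0 0 0.331;46 47 182 94 0 0 0.331;46 47 182 94 0 0 0.331;46 47 182 94 0 0 0.331;46 47 182 70 0 0 0.331;46 47 182 30 0 0 0.331;46 47 182 0 0 0 0.331;46 7 182 -20 0 0 0.331;46 -30 170 -40 0 0 0.331;46 -65 155 -60 0 0 0.331"
}}

```text
clock: 24.88
tcp_pos: [0.5696, -0.1747, 0.2423]
tool_rot: [[-0.021, 1.0, 0.001], [1.0, 0.021, 0.0], [0.0, 0.001, -1.0]]
contact_force: [0.6, -1.2, -0.2]
opening: 0.0459
```

Emit:
{"op": "apply_moves", "data": {
  "plan": "30 -40 0 -20 0 0 0;10 -80 0 -40 0 0 0;0 -115 0 -60 0 0 0;0 -115 0 -60 0 0 0;0 -115 0 -60 0 0 0"
}}

```text
clock: 25.3
tcp_pos: [0.5706, -0.2923, 0.3016]
tool_rot: [[-0.013, 1.0, 0.001], [1.0, 0.013, -0.002], [-0.002, 0.001, -1.0]]
contact_force: [-0.5, 0.0, -0.4]
opening: 0.0002
```

```bash
python3 - <<'E'
from h import *
for n in("top","scene"):
  f=optics.grab_frame(n); print(n)
  for a in greens(f,lambda x,y:0.036 if y>.22 or x>.5 else 0.032,30): print(np.round(a[:5],3))
  cv2.imwrite(f"pics/{n}3.png",f["color"][:,:,::-1])
goto([.401,-.17,.083],20)
E
```

```text
top
[ 0.459  0.328 81.652 55.722 33.315]
[ 0.521  0.319 81.311 54.945 33.504]
[ 5.5400e-01 -6.4000e-02 -8.8388e+01  5.5865e+01  3.1762e+01]
[ 5.5500e-01  2.2000e-02 -8.8389e+01  5.3360e+01  3.4228e+01]
[  0.552   0.108 -88.389  55.829  34.236]
[ 0.588  0.309 81.235 57.026 34.408]
[ 0.718 -0.304 -4.244 56.151 51.799]
scene
[ 0.591  0.311 81.6   56.735 32.904]
[ 0.523  0.321 81.294 56.715 32.472]
[ 0.462  0.331 81.483 56.709 32.15 ]
[  0.555   0.11  -88.573  55.931  32.568]
[ 5.5700e-01  2.3000e-02 -8.9240e+01  5.4945e+01  3.2669e+01]
[ 5.5600e-01 -6.2000e-02 -8.8871e+01  5.5722e+01  3.2938e+01]
[ 0.718 -0.303 -3.371 56.794 50.702]
shift [ 121.1 -167.3  217.6] tcp [ 0.5707 -0.288   0.3005] F [ 0.3  0.4 -0.5] t 25.4
jaw now 1.1 az -0.33 j7 -0.1
```

View pics/scene3.png

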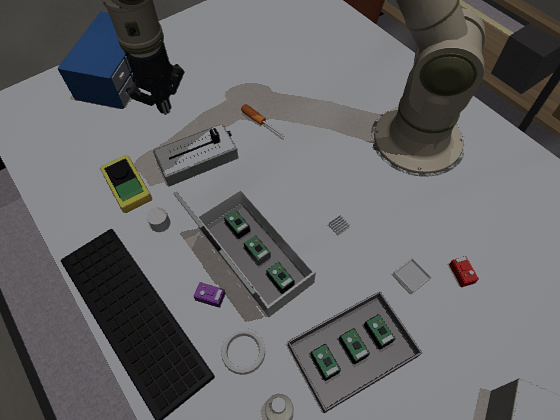

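View pics/top3.png

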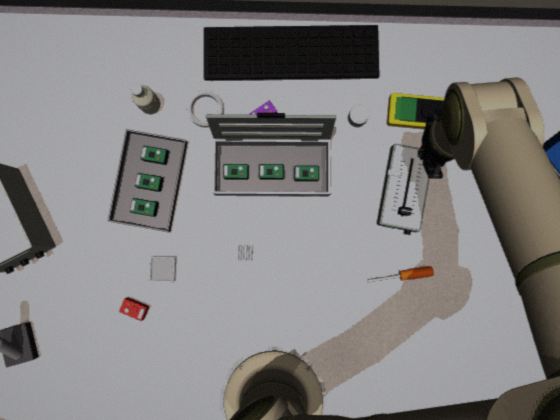

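All six modules are placed: tray at (154,154), (148,182), (144,207) and box at (236,171), (271,171), (307,173) in the top view. The fader is at off. Next is the lid.

```bash
python3 - <<'E'
from h import *
f=optics.grab_frame("top"); s=optics.grab_frame("scene")
for th in np.arange(1.5,1.95,.05):
    r=.141; p=[.625-r*np.cos(th),.02,.0605+r*np.sin(th)]
    print(th.round(2),np.round(p,3),proj(f,p).round(1),proj(s,p).round(1))
h=f["color"][100:130,271].mean(1); print("col271 rows100-130",h.round().astype(int))
g=s["color"].mean(2); print("scene purple/lip region"); 
m=(g[215:260,190:240]<45); print(np.argwhere(m).min(0)+[215,190] if m.any() else 0,np.argwhere(m).max(0)+[215,190] if m.any() else 0, (np.argwhere(m).mean(0)+[215,190]).round(1) if m.any() else 0)
goto([.71,.02,.30],0)
E
```

```text
1.5 [0.615 0.02  0.201] [271.4 131.8] [226.  224.7]
1.55 [0.622 0.02  0.201] [271.4 128.4] [222.9 226.5]
1.6 [0.629 0.02  0.201] [271.5 125.2] [219.8 228.4]
1.65 [0.636 0.02  0.201] [271.7 121.9] [216.8 230.5]
1.7 [0.643 0.02  0.2  ] [271.8 118.7] [213.7 232.6]
1.75 [0.65  0.02  0.199] [271.9 115.6] [210.7 234.8]
1.8 [0.657 0.02  0.198] [272.  112.6] [207.8 237.1]
1.85 [0.664 0.02  0.196] [272.1 109.7] [204.9 239.4]
1.9 [0.671 0.02  0.194] [272.2 106.8] [202.1 241.8]
col271 rows100-130 [164 157 136 107 110 113 112 112 112 113 113 106  72  21  19  16  12  19
  30  38  37  42  45  90 139  77  70  49  40  38]
scene purple/lip region
[217 200] [259 239] [233.2 222. ]
shift [303.7 145.6   0.4] tcp [ 0.5709 -0.2867  0.3003] F [ 1.4  0.2 -0.4] t 25.5
jaw now 1.2 az 0.021 j7 -0.1
```

Emit:
{"op": "apply_moves", "data": {
  "plan": "0 0 40 0 0 0 0.02;0 0 80 0 0 0 0.02;0 0 120 0 0 0 0.02;0 0 146 0 0 0 0.02;0 40 146 0 0 0 0.02;0 80 146 0 0 0 0.02;0 120 146 0 0 0 0.02;0 160 146 0 0 0 0.02;0 200 146 0 0 0 0.02;0 240 146 0 0 0 0.02;0 280 146 0 0 0 0.02;0 304 146 0 0 0 0.02;0 304 146 0 0 0 0.02;0 304 146 30 0 0 0.02;0 304 146 55 0 0 0.02;0 304 146 62 0 0 0.02;0 304 146 62 0 0 0.02;0 304 146 62 0 0 0.02"
}}

```text
clock: 27.0
tcp_pos: [0.7112, 0.0188, 0.2391]
tool_rot: [[0.0, 1.0, -0.001], [1.0, -0.0, 0.0], [0.0, -0.001, -1.0]]
contact_force: [0.4, 1.2, -0.1]
opening: 0.0002
```

```bash
python3 - <<'E'
from h import *
goto([.71,.02,.2376],0)
o=np.array(telemetry.get_obs()["tcp_pos"])
r,w=.112,.015
for th in np.linspace(1.8,0,37):
    P=np.array([.625-r*np.cos(th)+.008*np.sin(th),.0605+r*np.sin(th)+.008*np.cos(th)])
    print(th.round(2),"dy %.0f dz %.0f"%((P[0]+w-o[0])*1e3,-(P[1]+.0726-o[2])*1e3))
E
```

```text
shift [ 1.2 -1.2  1.5] tcp [0.7112 0.0188 0.2391] F [ 0.4  1.2 -0.1] t 27.0
jaw now -0.0 az -0.0 j7 -0.61
1.8 dy -38 dz -1
1.75 dy -43 dz -3
1.7 dy -49 dz -4
1.65 dy -54 dz -5
1.6 dy -60 dz -6
1.55 dy -66 dz -6
1.5 dy -71 dz -6
1.45 dy -77 dz -6
1.4 dy -82 dz -6
1.35 dy -88 dz -5
1.3 dy -93 dz -4
1.25 dy -99 dz -3
1.2 dy -104 dz -1
1.15 dy -110 dz 0
1.1 dy -115 dz 3
1.05 dy -120 dz 5
1.0 dy -125 dz 7
0.95 dy -130 dz 10
0.9 dy -135 dz 13
0.85 dy -139 dz 17
0.8 dy -144 dz 20
0.75 dy -148 dz 24
0.7 dy -152 dz 28
0.65 dy -156 dz 32
0.6 dy -159 dz 36
0.55 dy -163 dz 41
0.5 dy -166 dz 45
0.45 dy -169 dz 50
0.4 dy -171 dz 55
0.35 dy -174 dz 60
0.3 dy -176 dz 65
0.25 dy -178 dz 71
0.2 dy -179 dz 76
0.15 dy -181 dz 81
0.1 dy -182 dz 87
0.05 dy -183 dz 92
0.0 dy -183 dz 98
```

Emit:
{"op": "apply_moves", "data": {
  "plan": "0 0 -20 0 0 0 0;0 0 -32 0 0 0 0;0 0 -38 0 0 0 0;0 0 -43 -1 0 0 0;0 0 -49 -2 0 0 0;0 0 -54 -2 0 0 0;0 0 -60 -3 0 0 0;0 0 -66 -3 0 0 0;0 0 -71 -3 0 0 0;0 0 -77 -3 0 0 0;0 0 -82 -3 0 0 0;0 0 -88 -3 0 0 0;0 0 -93 -3 0 0 0;0 0 -99 -2 0 0 0;0 0 -104 -1 0 0 0;0 0 -104 -1 0 0 0"
}}

```text
clock: 28.33
tcp_pos: [0.6059, 0.0182, 0.2396]
tool_rot: [[0.001, 1.0, -0.002], [1.0, -0.001, -0.0], [-0.0, -0.002, -1.0]]
contact_force: [-0.0, 0.1, -0.7]
opening: -0.0002
```

```bash
python3 - <<'E'
from h import *
f=optics.grab_frame("scene"); cv2.imwrite("pics/l1.png",cv2.resize(f["color"][120:330,120:400,::-1],None,fx=2,fy=2))
goto([.607,.02,.2376],0)
E
```

```text
shift [1.8 0.7 2.1] tcp [0.6063 0.0182 0.2397] F [-0.1  0.3 -0.3] t 28.38
jaw now -0.0 az -0.001 j7 -0.68
```

View pics/l1.png

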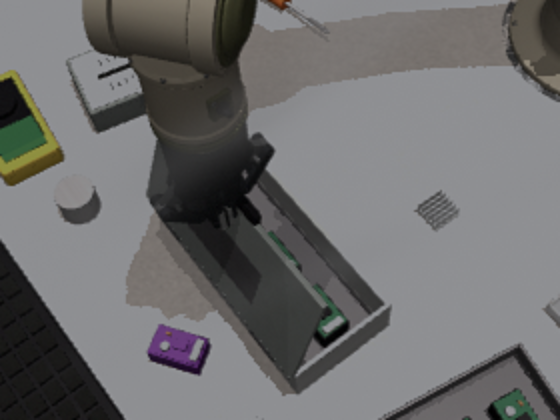

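The picture shows the lid tilted forward past upright with the fingers behind it, and the modules inside undisturbed.

Emit:
{"op": "apply_moves", "data": {
  "plan": "0 0 -6 1 0 0 0;0 0 -11 4 0 0 0;0 0 -16 6 0 0 0;0 0 -21 8 0 0 0;0 0 -26 11 0 0 0;0 0 -31 14 0 0 0;0 0 -35 18 0 0 0;0 0 -40 21 0 0 0;0 0 -44 25 0 0 0;0 0 -48 29 0 0 0;0 0 -52 33 0 0 0;0 0 -55 37 0 0 0;0 0 -59 42 0 0 0;0 0 -62 46 0 0 0;0 0 -65 51 0 0 0;0 0 -67 56 0 0 0;0 0 -70 61 0 0 0;0 0 -72 66 0 0 0;0 0 -74 72 0 0 0;0 0 -74 72 0 0 0"
}}

```text
clock: 30.05
tcp_pos: [0.5324, 0.0183, 0.1667]
tool_rot: [[0.001, 1.0, -0.002], [1.0, -0.001, -0.0], [-0.0, -0.002, -1.0]]
contact_force: [0.1, -0.5, 0.1]
opening: -0.0001
```

Emit:
{"op": "apply_moves", "data": {
  "plan": "0 0 -1 3 0 0 0;0 0 -1 5 0 0 0;0 0 -2 7 0 0 0;0 0 -3 10 0 0 0;0 0 -4 12 0 0 0;0 0 -4 15 0 0 0;0 0 -5 18 0 0 0;0 0 -5 20 0 0 0;0 0 -5 22 0 0 0;0 0 -5 23 0 0 0;0 0 -5 23 0 0 0"
}}

```text
clock: 30.97
tcp_pos: [0.528, 0.0183, 0.1446]
tool_rot: [[0.001, 1.0, -0.001], [1.0, -0.001, -0.0], [-0.0, -0.001, -1.0]]
contact_force: [0.6, -0.2, -1.1]
opening: -0.0
```

```bash
python3 - <<'E'
from h import *
goto([.528,.02,.1411],0)
E
```

```text
shift [1.7 0.  3.5] tcp [0.528  0.0183 0.1446] F [ 0.6 -0.2 -1.1] t 30.97
jaw now -0.0 az -0.001 j7 -0.91
```

Emit:
{"op": "apply_moves", "data": {
  "plan": "0 0 0 1 0 0 0;0 0 0 2 0 0 0;0 0 0 3 0 0 0;0 0 0 4 0 0 0;0 0 0 4 0 0 0"
}}

```text
clock: 31.38
tcp_pos: [0.5282, 0.0183, 0.1412]
tool_rot: [[0.001, 1.0, 0.0], [1.0, -0.001, -0.001], [-0.001, 0.0, -1.0]]
contact_force: [-1.8, 0.4, 5.0]
opening: -0.0003
```

Emit:
{"op": "apply_moves", "data": {
  "plan": "0 0 0 1 0 0 0;0 0 0 2 0 0 0;0 0 0 3 0 0 0;0 0 0 3 0 0 0"
}}

```text
clock: 31.72
tcp_pos: [0.5281, 0.0185, 0.1408]
tool_rot: [[0.001, 1.0, 0.002], [1.0, -0.001, -0.003], [-0.003, 0.002, -1.0]]
contact_force: [-9.5, -2.4, 45.5]
opening: -0.0002
```

```bash
python3 - <<'E'
from h import *
f=optics.grab_frame("scene"); cv2.imwrite("pics/l2.png",cv2.resize(f["color"][120:330,120:400,::-1],None,fx=2.6,fy=2.6))
goto([.528,.02,.1411],0)
E
```

```text
shift [ 1.6 -0.1 -0.3] tcp [0.5281 0.0184 0.1408] F [-11.6  -2.6  45.6] t 31.77
jaw now -0.0 az -0.001 j7 -0.92
```

View pics/l2.png

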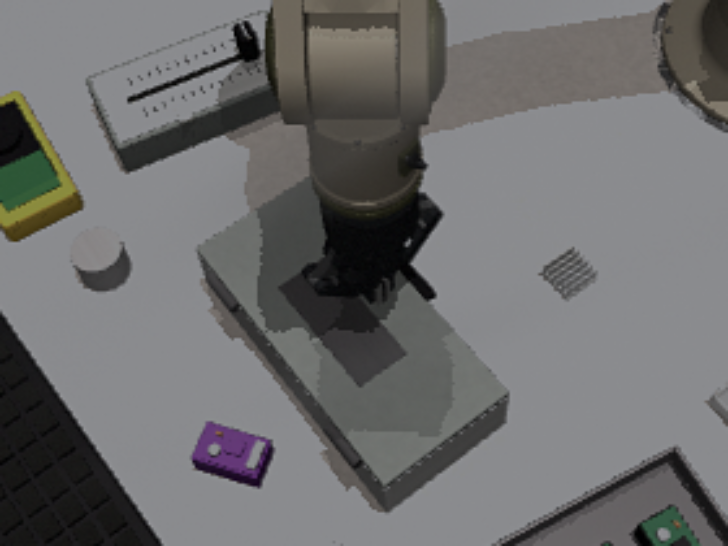

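The lid lies flat on the box and meets a hard stop (45 N at the fingertips). The fader is still at off. I'm lifting away and going back to the fader.

Emit:
{"op": "apply_moves", "data": {
  "plan": "0 0 0 -5 0 0 0;0 0 0 -40 0 0 0;0 0 0 -80 0 0 0;0 0 0 -110 0 0 0;20 -40 -8 -110 0 0 0.05;50 -80 -16 -110 0 0 0.1;50 -120 -24 -110 0 0 0.157;50 -160 -32 -110 0 0 0.157;50 -200 -40 -110 0 0 0.157;50 -240 -48 -110 0 0 0.157;50 -280 -56 -110 0 0 0.157;50 -315 -63 -110 0 0 0.157;50 -315 -63 -110 0 0 0.157;50 -315 -63 -110 0 0 0.157"
}}

```text
clock: 32.93
tcp_pos: [0.464, -0.2991, 0.2474]
tool_rot: [[0.162, 0.987, -0.0], [0.987, -0.162, -0.0], [-0.0, -0.0, -1.0]]
contact_force: [-0.3, 0.4, -0.6]
opening: 0.05
```

```bash
python3 - <<'E'
from h import *
f=optics.grab_frame("scene"); 
f=optics.grab_frame("top"); cv2.imwrite("pics/l3.png",f["color"][:,:,::-1])
for a in greens(f,lambda x,y:0.036 if y>.22 or x>.5 else 0.032,30): print(np.round(a[:5],3))
goto([.4646,-.2965,.134],-9.04)
E
```

```text
[ 0.459  0.328 81.357 55.76  33.077]
[ 0.521  0.319 82.127 55.068 33.609]
[ 0.588  0.309 81.533 56.222 33.785]
[ 0.718 -0.304 -3.717 56.261 51.56 ]
shift [ -0.6  -0.4 113.9] tcp [ 0.4651 -0.296   0.2479] F [0.3 0.3 0. ] t 33.03
jaw now -9.0 az 0.0 j7 -0.25
```

Emit:
{"op": "apply_moves", "data": {
  "plan": "50 0 0 40 0 0 0;50 0 0 80 0 0 0;50 0 0 112 0 0 0;50 0 0 112 0 0 0;12 0 0 112 0 0 0;12 0 0 112 0 0 0;12 0 0 112 0 0 0;12 0 0 112 0 0 0;12 0 0 112 0 0 0;12 0 20 112 0 0 0;12 0 40 112 0 0 0;12 0 60 112 0 0 0;12 0 75 112 0 0 0;12 0 84 112 0 0 0;12 0 87 112 0 0 0;12 0 87 112 0 0 0;12 0 87 112 0 0 0",
  "force": 30
}}

```text
clock: 34.45
tcp_pos: [0.5525, -0.3105, 0.138]
tool_rot: [[0.158, 0.987, 0.004], [0.987, -0.158, -0.001], [-0.0, 0.004, -1.0]]
contact_force: [2.0, 1.3, 6.1]
opening: 0.0173
```

```bash
python3 - <<'E'
from h import *
o=telemetry.get_obs(); c=np.array([.5239,-.3066]); a=np.radians(-9.04); print("fader", ((np.array(o["tcp_pos"])[:2]-c)@[np.cos(a),np.sin(a)]+.06).round(4))
goto([.5515,-.311,.134],-9.04)
E
```

```text
fader 0.0888
shift [-0.6 -0.9  4. ] tcp [ 0.5525 -0.3105  0.138 ] F [2.  1.3 6.1] t 34.45
jaw now -9.1 az -0.001 j7 -0.38
```

Emit:
{"op": "apply_moves", "data": {
  "plan": "30 0 0 0 0 0 0;50 0 0 0 0 0 0;50 0 0 0 0 0 0;50 0 0 0 0 0 0;50 0 0 -40 0 0 0;50 0 0 -80 0 0 0;50 0 0 -110 0 0 0;50 0 0 -110 0 0 0;50 0 0 -110 0 0 0"
}}

```text
clock: 35.2
tcp_pos: [0.5513, -0.3107, 0.2479]
tool_rot: [[0.158, 0.987, 0.003], [0.987, -0.158, -0.002], [-0.002, 0.003, -1.0]]
contact_force: [0.8, -0.4, -0.7]
opening: 0.05
```

```bash
python3 - <<'E'
from h import *
import pickle
f=optics.grab_frame("wrist"); pickle.dump(f,open("pics/w4.pkl","wb"))
cv2.imwrite("pics/w4.png",cv2.resize(f["color"][110:260,100:380,::-1],None,fx=2.8,fy=2.8,interpolation=cv2.INTER_CUBIC))
goto([.5515,-.311,.138],-9.04)
E
```

```text
shift [-1.000e-01  1.000e+00  1.083e+02] tcp [ 0.5505 -0.3107  0.2463] F [-0.4  0.3 -0.1] t 35.25
jaw now -9.1 az -0.001 j7 -0.26
```

View pics/w4.png

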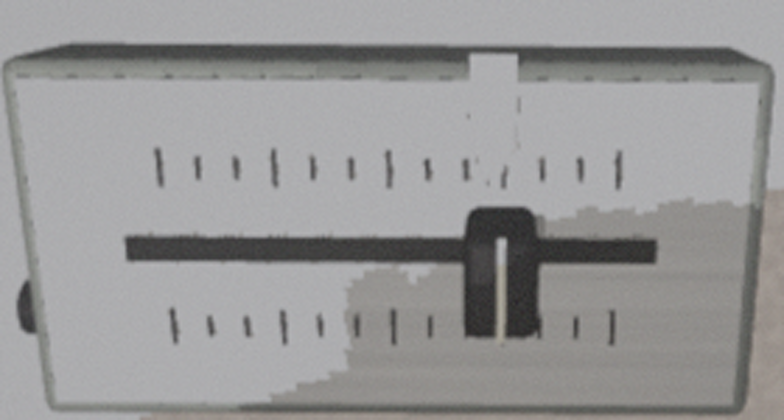

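```bash
python3 - <<'E'
from h import *
import pickle; f=pickle.load(open("pics/w4.pkl","rb"))
Z=lambda p,z: ray(f,p[0]/2.8+100-.3,p[1]/2.8+110-.3,z)[:2]
a=np.array([Z((159,167),.045),Z((619,170),.045),Z((174,327),.045),Z((613,327),.045)])
o=a.mean(0); ex=(a[1]-a[0]+a[3]-a[2]); ex/=np.linalg.norm(ex); ey=np.array([-ex[1],ex[0]])
L=lambda q:np.round([(q-o)@ex,(q-o)@ey],4)
print(o)
for n,p,z in(("L",(469,60),.048),("R",(518,60),.048),("R2",(519.5,105),.048),("L2",(468.5,115),.048),("tip",(492,185),.048),("line",(501,290),.0805),("lt",(501,240),.0805),("lb",(502,341),.0805)): print(n,L(Z(p,z)))
E
```

```text
[ 0.5239937 -0.306284 ]
L [0.0211 0.0506]
R [0.0334 0.0506]
R2 [0.0339 0.0394]
L2 [0.0209 0.0368]
tip [0.027  0.0185]
line [0.0292 0.0004]
lt [0.0292 0.0127]
lb [ 0.0295 -0.0125]
```

Emit:
{"op": "apply_moves", "data": {
  "plan": "50 0 1 40 0 0 0;50 0 1 80 0 0 0;50 0 1 108 0 0 0;50 0 1 108 0 0 0;12 0 1 108 0 0 0;12 0 1 108 0 0 0;12 0 1 108 0 0 0;12 0 1 108 0 0 0;12 0 1 108 0 0 0;12 0 0 108 0 0 0;12 0 0 108 0 0 0;12 0 0 108 0 0 0"
}}

```text
clock: 36.25
tcp_pos: [0.5519, -0.3103, 0.1394]
tool_rot: [[0.157, 0.988, 0.003], [0.988, -0.157, -0.001], [-0.001, 0.003, -1.0]]
contact_force: [0.9, 1.6, 7.8]
opening: 0.0171
```

```bash
python3 - <<'E'
from h import *
o=telemetry.get_obs(); c=np.array([.5239,-.3066]); a=np.radians(-9.04); print("fader+(-.0005)", ((np.array(o["tcp_pos"])[:2]-c)@[np.cos(a),np.sin(a)]+.06).round(4))
goto([.5507,-.3109,.138],-9.04)
E
```

```text
fader+(-.0005) 0.0882
shift [-0.7 -1.1  1.4] tcp [ 0.5519 -0.3103  0.1394] F [0.9 1.6 7.8] t 36.25
jaw now -9.0 az -0.0 j7 -0.38
```

Shift a further −1.2 mm, then release and look.

Emit:
{"op": "apply_moves", "data": {
  "plan": "12 0 -0.6 0 0 0 0;12 0 -1.2 0 0 0 0;12 0 -1.2 0 0 0 0;12 0 -1.2 0 0 0 0;30 0 -1.2 0 0 0 0;50 0 -1.2 0 0 0 0;50 0 -1.2 0 0 0 0;50 0 -1.2 0 0 0 0;50 0 -1.2 -40 0 0 0;50 0 -1.2 -80 0 0 0;50 0 -1.2 -110 0 0 0;50 0 -1.2 -110 0 0 0;50 0 -1.2 -110 0 0 0"
}}

```text
clock: 37.33
tcp_pos: [0.5501, -0.3105, 0.2498]
tool_rot: [[0.158, 0.987, 0.003], [0.987, -0.158, -0.002], [-0.002, 0.003, -1.0]]
contact_force: [0.5, -0.0, -1.4]
opening: 0.05
```

```bash
python3 - <<'E'
from h import *
import pickle
f=optics.grab_frame("wrist"); pickle.dump(f,open("pics/w5.pkl","wb"))
cv2.imwrite("pics/w5.png",cv2.resize(f["color"][110:260,100:380,::-1],None,fx=2.8,fy=2.8,interpolation=cv2.INTER_CUBIC))
E
```

```text
(no output)
```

View pics/w5.png

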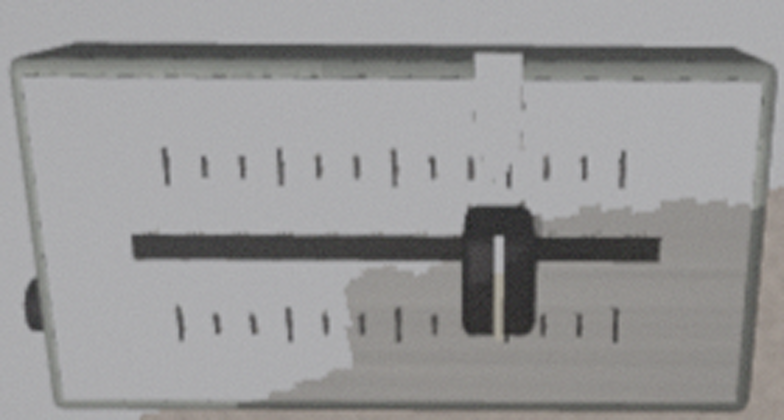

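```bash
python3 - <<'E'
from h import *
import pickle; f=pickle.load(open("pics/w5.pkl","rb"))
Z=lambda p,z: ray(f,p[0]/2.8+100-.3,p[1]/2.8+110-.3,z)[:2]
a=np.array([Z((166,167),.045),Z((623,169),.045),Z((181,324),.045),Z((616,325),.045)])
o=a.mean(0); ex=(a[1]-a[0]+a[3]-a[2]); ex/=np.linalg.norm(ex); ey=np.array([-ex[1],ex[0]])
L=lambda q:np.round([(q-o)@ex,(q-o)@ey],4)
for n,p,z in(("L",(475,60),.048),("R",(523,60),.048),("R2",(524,97),.048),("L2",(474.5,117),.048),("tip",(497,182),.048),("line",(499,288),.0805)): print(n,L(Z(p,z)))
f=optics.grab_frame("top"); s=optics.grab_frame("scene")
cv2.imwrite("pics/fin.png",np.hstack([cv2.resize(x["color"],(400,300)) for x in(f,s)])[:,:,::-1])
E
```

```text
L [0.0213 0.0505]
R [0.0335 0.0506]
R2 [0.0339 0.0412]
L2 [0.0212 0.0361]
tip [0.0271 0.019 ]
line [0.0275 0.0004]
```

View pics/fin.png

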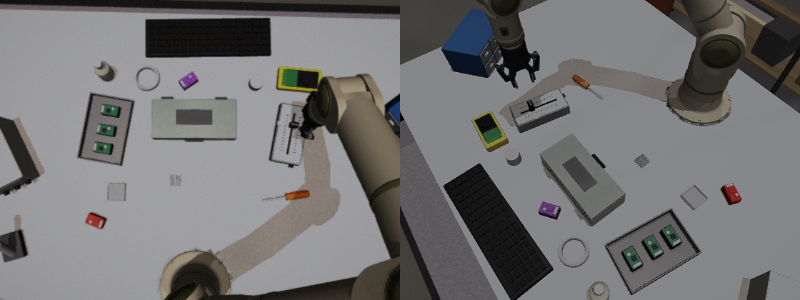

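The grip line is at 27.5 mm and the pointer at 27.1–27.6 mm, so they are aligned. The lid is shut, the tray holds three modules, the bystanders look undisturbed and the arm is clear. I'm handing in.

```bash
python3 -c "
from station import order; print(order.sign_off())"
```

```text
the job is handed in; nothing more can be done
None
```

The batch change is done and handed in at about 37 s on the robot clock. `sign_off` gives no verdict, so the checks below are my own.

- **Fader to off:** I slid it towards the robot until it hit the stop. The wrist camera then read the grip at −60 mm on the driver, which is the off position.
- **Modules:** All three cured modules went into the tray and all three fresh ones onto the box floor, side by side. Before I closed the lid, the top and scene views agreed on all six positions to about 3 mm. No grasp slipped, and I saw no fresh module move before I picked it up.
- **Lid:** I pushed it over from behind and pressed it down with the fader still at off. The measured fingertip height was within about 0.5 mm of the closed height. The last press reached about 45 N at the fingertips against the hard stop, which was more than needed.
- **Fader to pointer:** The first setting was about 1.7 mm too far, so I corrected it. The last wrist image puts the grip line at 27.5 mm and the pointer at 27.1–27.6 mm.
- **Other items:** In the final pictures they look undisturbed, and the arm is clear of everything. I judged this by eye and did not measure their positions. The modules under the shut lid could not be seen again.

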